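# Turn the supplies carousel to the oil bottle and hold it

## Task

Grip the bar handle on top of the supplies carousel and turn it gently until the slim oil bottle with the long thin spout stands right behind the upright pointer on the carousel's base, so that someone can take the bottle out. Turn by the handle only, regripping if needed, touching neither the tray nor the bottles and tins, which stay upright in their cups, and leave everything else on the worktop alone. Do not let go at the end: finish while still gripping the handle and holding the carousel still.

Things in the scene. Friction and masses are not known exactly. Their poses are not given: they have to be found in the camera images.
- carousel_base: Fixed, dark steel round base of the supplies carousel, 160 mm across, 10 mm high. Origin on the carousel's vertical axis, on the worktop. Its -x axis points to the front pointer, a small upright aluminium blade (10 mm wide, 62 mm high, pointed on top) standing on a tongue 88 mm from the axis; this base never turns. It faces the robot roughly (up to about 25 degrees off).
- pointer_tip (a point): Top of the upright front pointer, 88 mm from the carousel's axis, 62 mm above the worktop.
- carousel_tray: The turning round plywood tray, 156 mm across, underside 13 mm and top 20 mm above the worktop, with four black round cups (inner diameter 35 mm, walls 20 mm high) a quarter turn apart, their centres 55 mm from the axis, along the tray's own +x, +y, -x and -y. Origin on the axis at worktop height, z up; turns with the handle.
- carousel_handle: Black bar handle on top of the carousel's central column, fixed to the tray and turning with it: 60 mm long (its own x), 14 mm thick (its own y), from 134 to 164 mm above the worktop, centred on the axis. Origin on the axis at worktop height. The tallest bottle in the cups reaches 105 mm above the worktop.
- handle_grip (a point): Point in the middle of the bar handle where to grip it, on the carousel's axis, 150 mm above the worktop; its x runs along the bar, close the fingers along its y.
- carousel (a joint): Turn of the carousel on its bearing, rad, positive counter-clockwise seen from above, 0 at the start whatever way the tray faces (that varies). Turns either way: no stop within a full turn, no detents, no spring; smooth damped bearing, drag about 0.03 N m plus 0.1 N m per rad/s. Turn smoothly, about 1 rad/s or less, so that the bottles stand.
- oil_bottle: The oil bottle: slim dropper bottle, 25 mm across, 85 mm high, with a long thin tapering spout. It stands loose in one of the carousel's four cups (which one varies). Origin: centre of its underside, z up.
- glue_bottle: The glue bottle: stouter bottle, 32 mm across, 83 mm high, with a blunt 17 mm wide cap. It stands loose in one of the carousel's four cups (which one varies). Origin: centre of its underside, z up.
- paint_tin_1: Squat paint tin, 32 mm across, 28 mm high. It stands loose in one of the carousel's four cups (which one varies). Origin: centre of its underside, z up.
- paint_tin_2: Another squat paint tin like the first. It stands loose in one of the carousel's four cups (which one varies). Origin: centre of its underside, z up.
- tweezers: Loose steel tweezers, 113 x 13 x 7 mm, lying left of the carousel; to be left alone. Origin: centre of the underside.
- track_rubber: Loose track cleaning block, 52 x 23 x 13 mm, lying right of the carousel; to be left alone. Origin: centre of the underside.
- wheelset_1: Loose metal wheelset, 24 x 12 x 12 mm, lying right of the carousel; to be left alone. Origin: centre of the underside.
Not all that is in view belongs to the job. Leave any blue look-alike of the paint_tin_1 alone.

How it is judged (in metres and radians):
At the end, for the whole second after the job is handed in: The oil bottle's axis is within 10 mm sideways of the line from the carousel's axis to the pointer, on the pointer's side; the fingers grip the handle with more than 4 N; the tray is still (below 0.05 rad/s); all four items stand upright (within 0.15 rad) and down in their cups (y of oil_bottle in the frame of carousel_base between -0.01 and 0.01 m and x of oil_bottle in the frame of carousel_base below -0.035 m and contact force between the fingers and carousel_handle above 4 N and angular speed of carousel_tray below 0.05 rad/s and angle between each of oil_bottle, glue_bottle, paint_tin_1, paint_tin_2's own z axis and vertical below 0.15 rad and z of each of oil_bottle, glue_bottle, paint_tin_1, paint_tin_2 in the frame of carousel_tray below 0.026 m); the arm keeps its last pose, push and grip.
It fails at once if the robot touches the tray with more than 2 N (contact force between any of the fingers, the arm and carousel_tray above 2 N).
It fails at once if the robot pushes a bottle or tin with more than 1 N (contact force between any of the fingers, the arm and oil_bottle above 1 N or contact force between any of the fingers, the arm and glue_bottle above 1 N or contact force between any of the fingers, the arm and paint_tin_1 above 1 N or contact force between any of the fingers, the arm and paint_tin_2 above 1 N).
It fails at once if a bottle or tin tips over (angle between any of oil_bottle, glue_bottle, paint_tin_1, paint_tin_2's own z axis and vertical above 0.6 rad).
It fails at once if a thing beside the carousel is moved more than 20 mm (distance of any of tweezers, track_rubber, wheelset_1 from where it was at the start of the episode above 0.02 m).
It also fails if it takes over 58 s, if anything falls off the work surface, if the arm or the gripper's body presses on something with over 40 N, if the wrist force passes 120 N, or if a joint passes its speed limit or range.

## Robot

A 6-joint arm with a two-finger parallel gripper is mounted at the origin on a cart in front of the work surface, level with it; the furniture and walls round the work are solid. World frame = base frame: x ahead of the robot, y to its left, z up, the work surface at z = 0. Lengths are in mm, angles in rad, forces in N, time in s.
With the tool pointing down it reaches from about 350 to 800 mm from the base axis. Payload 7.3 kg.
Tool frame: the origin (TCP) lies at the very end of the fingers, on their centre line; the grasp point (between the pads) lies 19 mm behind it (r.hold_point_z is the distance from the TCP to the grasp point, in mm); z points along the fingers, y is the line along which they close (so a half turn about z gives the same grasp; the last joint's range is limited). The gripper opens to 85 mm and grips with 20 to 120 N. Pads are 22 mm wide; open, the fingers measure 114 mm over their backs; the gripper's body (76 mm by 85 mm) begins 54 mm behind the grasp point. The pads swing forward as they close: fully open they stand 13 mm farther back than shut.
Start: joints at [-1.388, 0.342, 1.524, -0, 1.275, -0.146], TCP at [169.549, -496.888, 231.322] pointing down, gripper open.
Joint ranges: [-2.53, 2.53], [-0.77, 2.02], [0.04, 2.7], [-1, 4.14], [0.28, 2.66], [-3.11, 3.11]. Speed limits (rad/s): [2.57, 2.57, 3.14, 3.14, 3.14, 3.14].

## Interface

Orientations are given as a rotation vector (axis times angle).
In Python, from bench import r, cams gives the robot as it stands. The module is installed in compiled form; this text tells all that it offers.
- The arm moves only by the tool servo_tool, never from a script. Its argument "steps" is a list of rows, each an object with "travel": the shift along the tool's x, y, z in mm, a list of three; "spin": the turn about the tool's z in rad. A call has 1 to 8 rows; each row shifts and turns the commanded pose from where the row before left it, along the tool's axes as they then stand; what a row does not reach is not made up. A row lasts 1/10 s, in which the tool goes at most 50 mm and 8.59 degrees, less where a joint would pass 70% of its speed; a pose out of reach is approached as far as the arm can. A call is refused whole if a number of a shift passes 50 or a number of a turn 0.15, either way. A call with a gripper value outside its range is refused whole. "claw" is the opening, from -1 (shut) to 1 (fully open), so that 0 is half open, set as the call begins (left out, the last holds). The fingers move at their own pace and stop on an object; the grip force is fixed at half the most. Time passes only in rows, so rows that do not move let the fingers close. It gives the time, the measured TCP pose, the force, the opening and the grip force at its end, in the units of the state.
- r.get_obs(): the state, without advancing time (a new reading comes with each control period).
- cams.read_camera(name): name is "scene" or "side" or "wrist"; returns a dict with "img" (480x640x3 uint8, red, green, blue), "range_z" (480x640 float32, mm along the optical axis (not along the pixel's ray), 0 where there is no reading), "vfov" (degrees; the focal length in pixels is half the picture's height over the tangent of half this angle, whatever the lens; pixels are square), "cx", "cy" (the principal point, pixels), "eye" and "orientation" of the camera in the world. Camera axes: x right, y down, z forward; pixel columns grow to the right and rows downward; lengths in mm; the calibration is good to about 2 mm. A picture is of the moment at which its call begins.
- r.hand_in(): hands the job in; it is judged then, once.
The state is a dict: "time": time; "joint_pos": joint angles; "joint_vel": joint speeds; "joint_efforts": joint torques, N m; "tool_pos": TCP position; "tcp_rot": TCP orientation; "force": force on the tool from outside, world axes, zero at the start; "moment": the same for the moment, N m; "gripper_width": finger opening in mm; "grasp_force": force on a finger pad.
Only numpy, scipy, OpenCV 4.12 (cv2) and the standard library are available. Lean on these libraries where they do the work, as an engineer would, in place of code of your own. Each camera call takes 0.05 s, during which the arm holds its last target. There are 200 camera calls.

## Working session

There is one attempt and no reset: what is moved stays moved. The work goes in short steps, Python scripts to look and compute and a tool call to move; the robot and the scene stay as the last step left them, time stands still between calls to the robot, and variables do not carry over. Pictures are saved under pics/ and viewed, at most 10 in all, crops included, and the job is handed in when it is done.

Besides the shell and the picture viewer there is one more tool, called after ">>>" as name(argument=value, ...), one argument or row to a line, values as JSON. servo_tool: Moves the arm, as the interface text tells. Its arguments: {"type":"object","properties":{"steps":{"type":"array"},"claw":{"type":"number"}},"required":["steps"]}

```bash
mkdir -p pics
cat > h.py <<'E'
import numpy as np, cv2
from bench import r, cams
from scipy.spatial.transform import Rotation as R
def rd(n):
    d=cams.read_camera(n); f=240/np.tan(np.radians(d["vfov"])/2)
    o=np.array(d["orientation"],float)
    M=o if o.shape==(3,3) else (R.from_rotvec(o).as_matrix() if o.size==3 else R.from_quat(o).as_matrix())
    v,u=np.mgrid[:480,:640]
    ray=np.stack([(u-d["cx"])/f,(v-d["cy"])/f,np.ones(u.shape)],-1)@M.T
    P=ray*d["range_z"][...,None]+np.array(d["eye"])
    P[d["range_z"]==0]=np.nan
    return d,P,ray,np.array(d["eye"])
E
python3 - <<'E'
from h import *
print({k:np.round(v,3) for k,v in r.get_obs().items()})
ims=[]
for n in("scene","side"):
    d,P,ray,e=rd(n); print(n,e,d["orientation"],d["vfov"]); cv2.imwrite(f"pics/{n}0.png",d["img"][...,::-1]); np.savez(f"{n}0.npz",P=P,ray=ray,eye=e,img=d["img"])
E
```

```text
{'time': np.float64(0.0), 'joint_pos': array([-1.388,  0.343,  1.525, -0.   ,  1.275, -0.146]), 'joint_vel': array([ 0.   , -0.   ,  0.002, -0.   ,  0.001,  0.001]), 'joint_efforts': array([-2.0000e-03, -4.3369e+01, -2.4602e+01, -0.0000e+00,  8.0000e-03,
        0.0000e+00]), 'tool_pos': array([ 169.469, -496.461,  230.599]), 'tcp_rot': array([-3.098, -0.514,  0.   ]), 'force': array([-0.01 , -1.089,  0.162]), 'moment': array([0.038, 0.027, 0.035]), 'grasp_force': np.float64(0.0), 'gripper_width': np.float64(85.628)}
scene [124.58155802 489.00484822 750.40018424] [-0.81840364  2.62374531 -1.01539522] 56.93192511507074
side [ 277.46577911 -653.88042406  567.06695853] [-2.09862778  0.29371625 -0.13535576] 57.03947763475479
```

View pics/scene0.png

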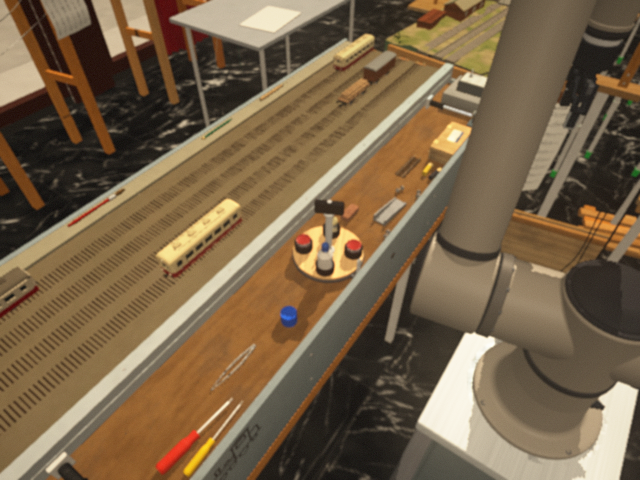

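View pics/side0.png

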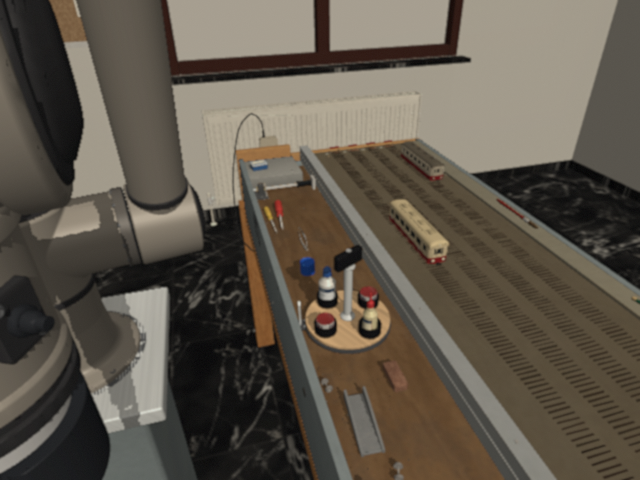

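The carousel is near (330,250) in scene and (348,315) in side. I see two bottles, one with a blue top and one with a red/yellow top, and two red tins. The pointer is probably near (299,315) in side. I'll zoom in and measure from the depth data.

Run:
```python
from h import *
A=np.load("scene0.npz");B=np.load("side0.npz")
a=cv2.resize(A["img"][185:295,270:390],None,fx=3.3,fy=3.3*1.0,interpolation=cv2.INTER_CUBIC)
b=cv2.resize(B["img"][235:360,285:405],(a.shape[1],int(a.shape[1]*125/120)),interpolation=cv2.INTER_CUBIC)
h=max(a.shape[0],b.shape[0]);c=np.zeros((h,a.shape[1]*2,3),np.uint8);c[:a.shape[0],:a.shape[1]]=a;c[:b.shape[0],a.shape[1]:]=b
cv2.imwrite("pics/c0.png",c[...,::-1])
for n,D,s in(("scene",A,np.s_[185:295,270:390]),("side",B,np.s_[235:360,285:405])):
    P=D["P"][s];im=D["img"][s].astype(int)
    Q=P[np.isfinite(P[...,2])]
    hd=(P[...,2]>130)&(P[...,2]<175)
    q=P[hd]; print(n,"handle",len(q),q.min(0),q.max(0))
    top=P[hd&(P[...,2]>157)]
    if len(top)>5: 
        rc=cv2.minAreaRect(top[:,:2].astype(np.float32)); print("top",rc,cv2.boxPoints(rc).round(1).tolist())
    c0=rc[0]
    rad=np.hypot(P[...,0]-c0[0],P[...,1]-c0[1])
    ang=np.degrees(np.arctan2(P[...,1]-c0[1],P[...,0]-c0[0]))
    m=(P[...,2]>32)&(P[...,2]<120)&(rad>30)&(rad<110)
    for k in range(-180,180,10):
        w=m&(ang>=k)&(ang<k+10)
        if w.sum()>3: print(k,w.sum(),"r",np.percentile(rad[w],[5,50,95]).round(),"z",np.percentile(P[...,2][w],[50,100]).round(),im[w].mean(0).round())
    t=P[(P[...,2]>17)&(P[...,2]<23)&(rad<95)]; print("tray",cv2.minEnclosingCircle(t[:,:2].astype(np.float32)))
```

```text
scene handle 448 [451.00998177 -76.94724442 130.61641892] [507.35814525 -40.51243815 166.25067244]
top ((478.9229736328125, -58.15681457519531), (58.57392501831055, 14.957555770874023), 27.456945419311523) [[449.5, -65.0], [456.3999938964844, -78.30000305175781], [508.3999938964844, -51.29999923706055], [501.5, -38.0]]
-180 71 r [ 49.  99. 109.] z [41. 44.] [134. 126. 107.]
-170 134 r [ 41.  63. 108.] z [42. 51.] [132. 100.  82.]
-160 88 r [ 41.  67. 108.] z [45. 51.] [174.  94.  74.]
-150 55 r [39. 56. 71.] z [47. 51.] [198.  79.  57.]
-140 14 r [43. 56. 64.] z [47. 50.] [209. 105.  67.]
-90 17 r [45. 52. 62.] z [38. 43.] [85. 63. 42.]
-80 72 r [38. 50. 69.] z [46. 69.] [135. 114.  78.]
-70 21 r [44. 48. 55.] z [64. 77.] [166. 145. 107.]
-50 20 r [45. 54. 67.] z [39. 41.] [135.  99.  62.]
-30 62 r [103. 106. 110.] z [52. 68.] [146. 135. 114.]
-20 81 r [ 98. 101. 107.] z [57. 68.] [159. 148. 125.]
-10 85 r [ 96.  97. 108.] z [61. 70.] [166. 155. 132.]
0 97 r [ 52.  97. 108.] z [57. 69.] [170. 151. 127.]
10 132 r [ 44.  99. 108.] z [49. 69.] [172. 128. 106.]
20 140 r [ 39. 103. 109.] 
[... 1702 characters left out ...]
. 91. 85.]
10 179 r [ 39.  97. 108.] z [47. 69.] [97. 83. 77.]
20 151 r [ 38. 101. 109.] z [47. 68.] [93. 67. 63.]
30 73 r [ 36.  52. 109.] z [46. 67.] [96. 47. 43.]
40 31 r [40. 52. 61.] z [39. 49.] [86. 51. 40.]
90 7 r [43. 46. 50.] z [39. 41.] [74. 61. 46.]
100 51 r [38. 45. 52.] z [56. 98.] [93. 89. 81.]
110 123 r [37. 46. 58.] z [ 76. 104.] [108. 111. 116.]
120 232 r [40. 49. 71.] z [ 70. 101.] [125. 125. 121.]
130 142 r [43. 53. 62.] z [46. 72.] [88. 86. 82.]
150 19 r [103. 107. 110.] z [41. 43.] [113. 116. 110.]
160 46 r [ 88. 104. 110.] z [42. 62.] [120. 124. 118.]
170 87 r [ 87.  99. 109.] z [41. 60.] [119. 120. 113.]
tray ((481.0940246582031, -63.39784622192383), 92.01322174072266)
```

View pics/c0.png

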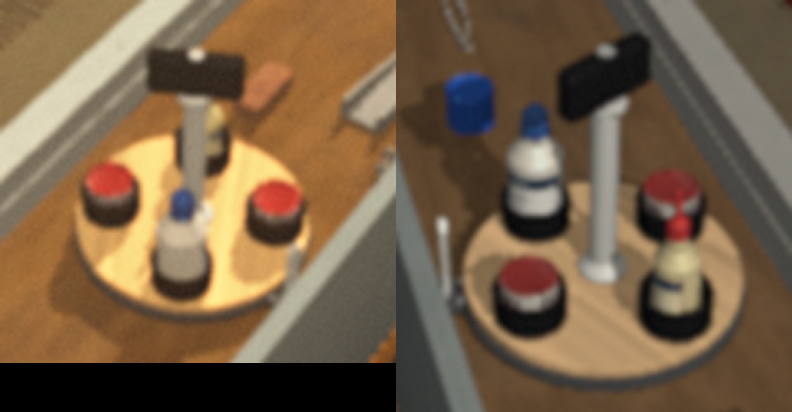

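The crop shows the oil bottle as the cream one with the thin red spout (side view, bearing about -67° from the axis). The glue bottle has the blunt blue cap (about 118°), and the tins are at about 28° and -152°. The pointer stands at about 165–175°, so the shorter turn is about -2.2 rad (clockwise). I'll move over the carousel at the current height.

>>> servo_tool(
  claw=1,
  steps=[
    {"travel":[18,-13,0],"spin":0},
    {"travel":[36,-26,0],"spin":0},
    {"travel":[36,-26,0],"spin":0},
    {"travel":[36,-26,0],"spin":0},
    {"travel":[36,-26,0],"spin":0},
    {"travel":[36,-26,0],"spin":0},
    {"travel":[36,-26,0],"spin":0},
    {"travel":[36,-26,0],"spin":0},
  ],
)

```text
time: 0.9
tool_pos: [362.7, -223.4, 231.2]
tcp_rot: [-3.099, -0.514, 0.0]
force: [1.4, -1.0, 0.0]
gripper_width: 85.3
grasp_force: 0.0
```

>>> servo_tool(
  steps=[
    {"travel":[36,-26,0],"spin":0},
    {"travel":[36,-26,0],"spin":0},
    {"travel":[36,-26,0],"spin":0},
    {"travel":[36,-26,0],"spin":0},
    {"travel":[18,-13,0],"spin":0},
    {"travel":[0,0,0],"spin":-0.07},
    {"travel":[0,0,0],"spin":-0.14},
    {"travel":[0,0,0],"spin":-0.14},
  ],
)

```text
time: 1.7
tool_pos: [477.5, -61.6, 230.8]
tcp_rot: [-2.958, -1.056, 0.001]
force: [0.6, -0.9, -0.5]
gripper_width: 85.8
grasp_force: 0.0
```

```bash
cat > m.py <<'E'
from h import *
import sys
o=r.get_obs(); M=R.from_rotvec(o["tcp_rot"]).as_matrix()
print(o["time"],o["tool_pos"].round(1),"tcpx yaw",np.arctan2(M[1,0],M[0,0]).round(4),"z",M[:,2].round(3),"j",o["joint_pos"].round(3),o["force"].round(1),o["moment"].round(2),o["gripper_width"],o["grasp_force"])
E
python3 - <<'E'
from m import *
d,P,ray,e=rd("wrist"); cv2.imwrite("pics/w1.png",d["img"][...,::-1]); np.savez("w1.npz",P=P,ray=ray,eye=e,img=d["img"]); print(e)
for n in("scene0","side0"):
    P=np.load(n+".npz")["P"]; c=np.array([478.5,-61])
    v=P[...,:2]-c; rad=np.hypot(v[...,0],v[...,1]); a=np.degrees(np.arctan2(v[...,1],v[...,0]))%360
    m=(rad>80)&(rad<97)&(a>140)&(a<220)&(P[...,2]>30)&(P[...,2]<66)
    print(n,m.sum(),np.median(P[m],0).round(1),P[m].max(0).round(1),np.median(a[m]))
    for lo,hi,s in((72,105,(1,-1)),):
        for a0 in(118,296):
            m=(rad<75)&(rad>30)&(abs(a-a0)<35)&(P[...,2]>76)&(P[...,2]<108); print(a0,m.sum(),np.median(P[m],0).round(1),np.median(a[m]))
E
```

```text
1.7 [477.5 -61.6 230.8] tcpx yaw 0.6854 z [-0.001  0.    -1.   ] j [-0.288  0.263  1.638 -0.     1.241  0.598] [ 0.6 -0.9 -0.5] [-0.05  0.02  0.02] 85.81627166573854 0.0
[541.7131298   -9.91015555 373.75577188]
scene0 60 [391.2 -44.1  42.6] [394.9 -37.4  63.1] 168.94209983725375
118 113 [451.9  -6.5  90.1] 115.6238907062486
296 2 [ 498.  -105.7   76.5] 293.5892066820213
side0 45 [390.3 -50.6  41.8] [392.8 -45.9  61.7] 173.1343748136904
118 132 [452.1 -18.7  89. ] 122.01340089484856
296 71 [ 501.6 -113.6   85.4] 293.84212932724745
```

View pics/w1.png

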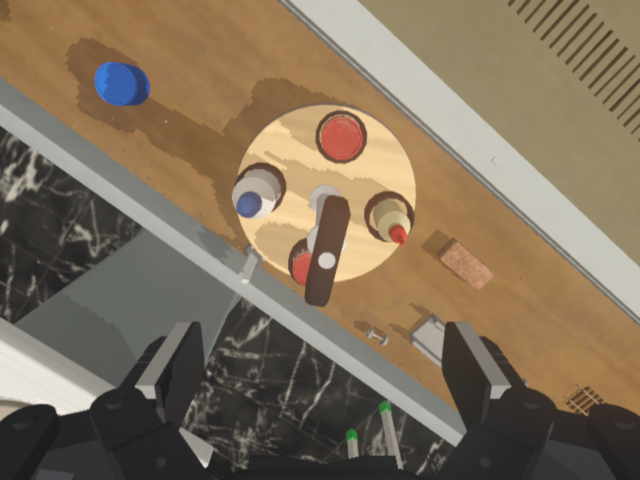

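The wrist view is clear: handle at (327,250), oil bottle at (390,218) with its red spout at (398,233), glue bottle at (257,195), tins at (341,137) and (302,268), and pointer at (250,265). I'll measure all of these from here.

```bash
cat > w.py <<'E'
from h import *
def meas(D):
    P,ray,e,im=D["P"],D["ray"],D["eye"],D["img"]; hsv=cv2.cvtColor(im,cv2.COLOR_RGB2HSV)
    mid=np.zeros(P.shape[:2],bool); mid[90:320,220:430]=1
    z=P[...,2]; f=lambda m,h: e[:2]+ray[m][:,:2]*((h-e[2])/ray[m][:,2])[:,None]
    hd=mid&(z>159)&(z<170); rc=cv2.minAreaRect(f(hd,164).astype(np.float32)); print("handle",rc)
    wood=(hsv[...,0]<28)&(hsv[...,2]>150)&(hsv[...,1]>60)&mid&(abs(z-20)<5)
    q=f(wood,20); hull=cv2.convexHull(q.astype(np.float32))[:,0]
    from scipy.optimize import least_squares
    s=least_squares(lambda p:np.hypot(*(hull-p[:2]).T)-p[2],[478,-61,78],loss="soft_l1"); print("tray",s.x)
    c=s.x[:2]; v=P[...,:2]-c; rad=np.hypot(v[...,0],v[...,1])
    pt=mid&(rad>78)&(rad<100)&(z>25)&(z<66)&(v[...,0]<-60)
    if pt.sum(): 
        q=P[pt]; print("pointer",pt.sum(),np.median(q,0),"top",q[q[:,2]>np.percentile(q[:,2],85)].mean(0))
    red=((hsv[...,0]<8)|(hsv[...,0]>172))&(hsv[...,1]>110)&mid
    n,l,st,ce=cv2.connectedComponentsWithStats(red.astype(np.uint8))
    for i in range(1,n):
        if st[i,4]>40:
            q=P[(l==i)]; print("red",st[i,4],ce[i].round(),np.nanmedian(q,0).round(1), cv2.minEnclosingCircle(f(l==i,np.nanmedian(q[:,2])).astype(np.float32)))
    cr=mid&(z>45)&(z<110)&(rad>35)&(rad<75)&~((red)&(z<60))
    n,l,st,ce=cv2.connectedComponentsWithStats(cr.astype(np.uint8))
    for i in range(1,n):
        if st[i,4]>100:
            q=P[l==i]; a=np.median(q-[*c,0],0); print("item",ce[i].round(),np.median(q,0).round(1),q[:,2].max().round(1),"ang",np.degrees(np.arctan2(a[1],a[0])).round(1))
            q=q[q[:,2]>95]; 
            if len(q): print("  tip",np.median(q,0).round(1))
E
python3 - <<'E'
from w import *
meas(np.load("w1.npz"))
E
```

```text
handle ((481.6907043457031, -61.212974548339844), (59.55942153930664, 13.849504470825195), 26.532554626464844)
tray [480.74550237 -61.96091777  77.445319  ]
pointer 980 [386.04510191 -57.51422489  39.65643482] top [395.33503899 -45.55153926  56.01275662]
red 1429 [342. 138.] [529.6 -38.   47.7] ((529.44970703125, -38.05908203125), 16.137041091918945)
red 245 [398. 234.] [ 505.6 -108.6   87.3] ((504.88922119140625, -110.1609115600586), 8.400303840637207)
red 454 [301. 268.] [427.  -79.2  47.7] ((428.78179931640625, -84.24272155761719), 14.863579750061035)
item [255. 195.] [462.3 -12.5  75.6] 104.5 ang 110.4
  tip [458.  -12.9 100.4]
item [393. 224.] [ 506.9 -106.    66.4] 105.6 ang -59.3
  tip [ 505.1 -109.2  101.3]
```

Run:
```python
from h import *
D=np.load("w1.npz");P=D["P"];c=np.array([481.1,-61.5])
for n in("w1","scene0","side0"):
    P=np.load(n+".npz")["P"];v=P[...,:2]-c;rad=np.hypot(*np.moveaxis(v,-1,0));m=(P[...,2]>48)&(P[...,2]<66)&(rad>75)&(rad<102)&(v[...,0]<-65)
    q=P[m];px=np.argwhere(m);print(n,len(q),px.min(0),px.max(0),q.mean(0).round(1),q.min(0).round(1),q.max(0).round(1));w=q.mean(0)[:2]-c;print(np.hypot(*w),np.degrees(np.arctan2(w[1],w[0])))
im=D["img"][225:305,220:310]; cv2.imwrite("pics/p1.png",cv2.resize(im,None,fx=6,fy=6,interpolation=cv2.INTER_CUBIC)[...,::-1])
```

```text
w1 132 [268 238] [282 250] [395.3 -45.6  57.1] [391.3 -50.6  48.1] [397.2 -40.9  64.4]
87.30228710086818 169.5114791336602
scene0 22 [259 356] [265 360] [392.1 -42.5  56.9] [389.8 -47.8  49.1] [394.9 -37.4  63.1]
90.97567804521506 167.9373005219452
side0 14 [302 298] [308 299] [391.1 -49.6  56.5] [389.7 -51.9  49.3] [392.8 -47.   61.7]
90.74289330206554 172.4589180152572
```

View pics/p1.png

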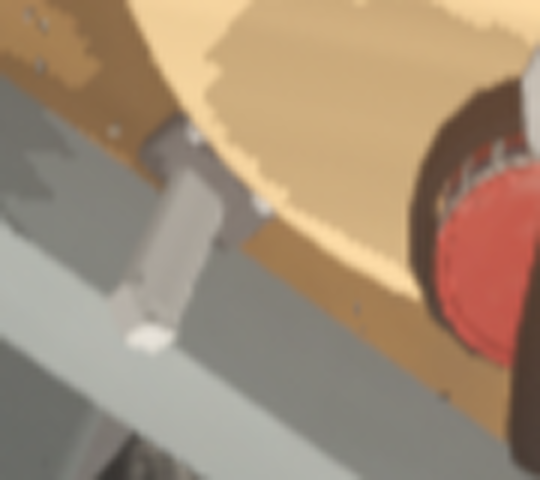

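>>> servo_tool(
  steps=[
    {"travel":[0,0,0],"spin":-0.14},
    {"travel":[0,0,0],"spin":-0.14},
    {"travel":[0,0,0],"spin":-0.14},
    {"travel":[0,0,0],"spin":-0.14},
    {"travel":[0,0,0],"spin":-0.14},
    {"travel":[0,0,0],"spin":-0.14},
    {"travel":[0,0,0],"spin":-0.14},
    {"travel":[0,0,0],"spin":-0.14},
  ],
)

```text
time: 2.55
tool_pos: [477.5, -62.1, 231.0]
tcp_rot: [-1.951, -2.462, 0.001]
force: [0.0, 0.3, 0.6]
gripper_width: 85.6
grasp_force: 0.0
```

>>> servo_tool(
  steps=[
    {"travel":[0,0,0],"spin":-0.14},
    {"travel":[0,0,0],"spin":-0.14},
    {"travel":[0,0,0],"spin":-0.14},
    {"travel":[0,0,0],"spin":-0.14},
    {"travel":[0,0,0],"spin":-0.14},
    {"travel":[0,0,0],"spin":-0.14},
    {"travel":[0,0,0],"spin":-0.14},
    {"travel":[0,0,0],"spin":-0.14},
  ],
)

```text
time: 3.35
tool_pos: [477.4, -62.1, 231.0]
tcp_rot: [-0.345, -3.122, -0.0]
force: [-0.3, 0.3, 0.2]
gripper_width: 85.2
grasp_force: 0.0
```

>>> servo_tool(
  steps=[
    {"travel":[0,0,0],"spin":-0.14},
    {"travel":[0,0,0],"spin":-0.14},
    {"travel":[0,0,0],"spin":-0.14},
    {"travel":[0,0,0],"spin":-0.14},
    {"travel":[0,0,0],"spin":-0.1},
    {"travel":[0,0,0],"spin":0},
  ],
)

```text
time: 3.95
tool_pos: [477.5, -62.1, 231.0]
tcp_rot: [0.679, -3.067, -0.0]
force: [0.9, -0.1, 0.0]
gripper_width: 85.0
grasp_force: 0.0
```

```bash
python3 m.py
```

```text
3.95 [477.5 -62.1 231. ] tcpx yaw -2.706 z [-0.001  0.    -1.   ] j [-0.289  0.263  1.638 -0.     1.241 -2.295] [ 0.9 -0.1  0. ] [-0.06  0.05 -0.03] 84.976124471079 0.0
```

The pointer blade tip is at about (245,281) in the wrist picture, bearing about 169.5° from the axis at (481,-61.5). With the handle at 26.5°, the oil bottle is at about -63.5°, so the turn is about -127°. I'll align and lower onto the bar.

>>> servo_tool(
  steps=[
    {"travel":[-3.7,-1.2,0],"spin":-0.027},
    {"travel":[0,0,8],"spin":0},
    {"travel":[0,0,18],"spin":0},
    {"travel":[0,0,20],"spin":0},
    {"travel":[0,0,20],"spin":0},
    {"travel":[0,0,20],"spin":0},
    {"travel":[0,0,12],"spin":0},
    {"travel":[0,0,0],"spin":0},
  ],
)

```text
time: 4.75
tool_pos: [480.2, -61.2, 131.2]
tcp_rot: [0.719, -3.054, -0.003]
force: [0.4, -0.2, -0.4]
gripper_width: 85.4
grasp_force: 0.0
```

>>> servo_tool(
  claw=-0.3,
  steps=[
    {"travel":[0,0,0],"spin":0},
    {"travel":[0,0,0],"spin":0},
    {"travel":[0,0,0],"spin":0},
    {"travel":[0,0,0],"spin":0},
  ],
)

```text
time: 5.15
tool_pos: [481.8, -61.7, 133.8]
tcp_rot: [-0.722, 3.056, -0.001]
force: [-0.6, -0.5, -0.1]
gripper_width: 30.1
grasp_force: 0.0
```

Run:
```python
from m import *
d,P,ray,e=rd("wrist"); cv2.imwrite("pics/w2.png",d["img"][...,::-1])
```

```text
5.15 [481.8 -61.7 133.8] tcpx yaw -2.6775 z [ 0.001 -0.    -1.   ] j [-0.285  0.378  1.77  -0.     0.992 -2.32 ] [-0.6 -0.5 -0.1] [ 0.03 -0.06 -0.01] 30.143507246017624 0.0
```

View pics/w2.png

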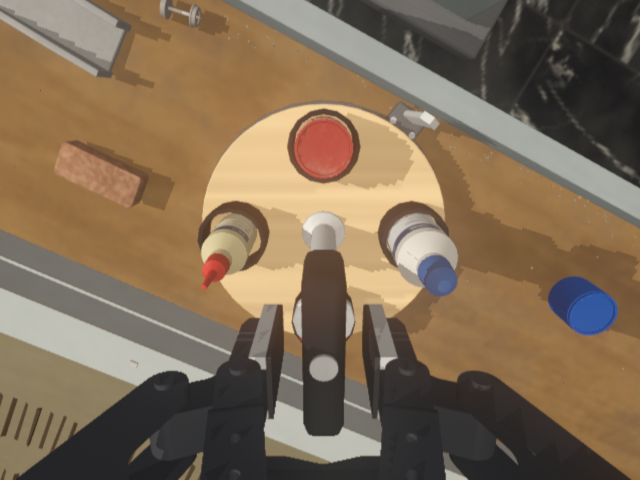

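The bar (x≈323) is centred between the fingers (283 and 363), with the knob at (323,367) between the pads. I'll close the gripper.

>>> servo_tool(
  claw=-1,
  steps=[
    {"travel":[0,0,0],"spin":0},
    {"travel":[0,0,0],"spin":0},
    {"travel":[0,0,0],"spin":0},
    {"travel":[0,0,0],"spin":0},
    {"travel":[0,0,0],"spin":0},
  ],
)

```text
time: 5.7
tool_pos: [482.1, -61.4, 135.0]
tcp_rot: [-0.722, 3.055, -0.001]
force: [-2.7, 3.8, 13.1]
gripper_width: 13.2
grasp_force: 91.8
```

```bash
python3 m.py
```

```text
5.7 [482.1 -61.4 135. ] tcpx yaw -2.6773 z [ 0.002 -0.    -1.   ] j [-0.285  0.376  1.769  0.     0.994 -2.32 ] [-2.7  3.8 13.1] [0.33 0.74 0.01] 13.226902829591527 91.81294561363757
```

>>> servo_tool(
  steps=[
    {"travel":[0,0,0],"spin":0.01},
    {"travel":[0,0,0],"spin":0.02},
    {"travel":[0,0,0],"spin":0.03},
    {"travel":[0,0,0],"spin":0.04},
    {"travel":[0,0,0],"spin":0.05},
    {"travel":[0,0,0],"spin":0.05},
    {"travel":[0,0,0],"spin":0.05},
    {"travel":[0,0,0],"spin":0.05},
  ],
)

```text
time: 6.5
tool_pos: [482.3, -62.1, 135.0]
tcp_rot: [-0.255, 3.129, -0.003]
force: [-2.0, -1.5, 13.3]
gripper_width: 12.9
grasp_force: 91.6
```

>>> servo_tool(
  steps=[
    {"travel":[0,0,0],"spin":0.05},
    {"travel":[0,0,0],"spin":0.05},
    {"travel":[0,0,0],"spin":0.05},
    {"travel":[0,0,0],"spin":0.05},
    {"travel":[0,0,0],"spin":0.05},
    {"travel":[0,0,0],"spin":0.05},
    {"travel":[0,0,0],"spin":0.05},
    {"travel":[0,0,0],"spin":0.05},
  ],
)

```text
time: 7.3
tool_pos: [482.3, -63.1, 135.0]
tcp_rot: [0.372, 3.117, -0.004]
force: [-2.4, -6.9, 11.7]
gripper_width: 13.0
grasp_force: 91.6
```

>>> servo_tool(
  steps=[
    {"travel":[0,0,0],"spin":0.05},
    {"travel":[0,0,0],"spin":0.05},
    {"travel":[0,0,0],"spin":0.05},
    {"travel":[0,0,0],"spin":0.05},
    {"travel":[0,0,0],"spin":0.05},
    {"travel":[0,0,0],"spin":0.05},
    {"travel":[0,0,0],"spin":0.05},
    {"travel":[0,0,0],"spin":0.05},
  ],
)

```text
time: 8.1
tool_pos: [481.8, -64.1, 135.0]
tcp_rot: [0.983, 2.981, -0.006]
force: [-5.0, -11.1, 12.3]
gripper_width: 13.0
grasp_force: 91.9
```

>>> servo_tool(
  steps=[
    {"travel":[0,0,0],"spin":0.05},
    {"travel":[0,0,0],"spin":0.05},
    {"travel":[0,0,0],"spin":0.05},
    {"travel":[0,0,0],"spin":0.05},
    {"travel":[0,0,0],"spin":0.05},
    {"travel":[0,0,0],"spin":0.05},
    {"travel":[0,0,0],"spin":0.05},
    {"travel":[0,0,0],"spin":0.05},
  ],
)

```text
time: 8.9
tool_pos: [481.1, -64.8, 135.0]
tcp_rot: [1.556, 2.726, -0.008]
force: [-9.2, -14.6, 15.4]
gripper_width: 12.6
grasp_force: 92.4
```

>>> servo_tool(
  steps=[
    {"travel":[0,0,0],"spin":0.05},
    {"travel":[0,0,0],"spin":0.05},
    {"travel":[0,0,0],"spin":0.05},
    {"travel":[0,0,0],"spin":0.05},
    {"travel":[0,0,0],"spin":0.05},
    {"travel":[0,0,0],"spin":0.05},
    {"travel":[0,0,0],"spin":0.05},
    {"travel":[0,0,0],"spin":0.05},
  ],
)

```text
time: 9.7
tool_pos: [480.0, -65.1, 135.0]
tcp_rot: [2.067, 2.363, -0.009]
force: [-14.1, -17.5, 17.4]
gripper_width: 12.8
grasp_force: 93.0
```

```bash
python3 m.py
```

```text
9.7 [480.  -65.1 135. ] tcpx yaw 1.7043 z [-0.002 -0.006 -1.   ] j [-0.289  0.375  1.77  -0.008  0.996 -0.418] [-14.1 -17.5  17.4] [-2.06  2.12  0.12] 12.817781675177033 93.04957936517894
```

The grip sits about 2.6 mm off the axis, which gives a mild side load of about 22 N. I'll ease that off while turning on and slowing down.

>>> servo_tool(
  steps=[
    {"travel":[-0.8,-0.6,0],"spin":0.05},
    {"travel":[-0.8,-0.6,0],"spin":0.05},
    {"travel":[-0.8,-0.6,0],"spin":0.05},
    {"travel":[-0.8,-0.6,0],"spin":0.05},
    {"travel":[0,0,0],"spin":0.03},
    {"travel":[0,0,0],"spin":0.02},
    {"travel":[0,0,0],"spin":0.01},
    {"travel":[0,0,0],"spin":0},
  ],
)

```text
time: 10.5
tool_pos: [479.3, -65.2, 135.0]
tcp_rot: [2.355, 2.077, 0.0]
force: [-4.9, -0.9, 15.2]
gripper_width: 13.3
grasp_force: 92.1
```

Run:
```python
from m import *
ims=[]
for n in("wrist","side","scene"):
    d,P,ray,e=rd(n); np.savez(n+"3.npz",P=P,ray=ray,eye=e,img=d["img"]); cv2.imwrite(f"pics/{n}3.png",d["img"][...,::-1])
```

```text
10.5 [479.3 -65.2 135. ] tcpx yaw 1.4455 z [ 0.001 -0.001 -1.   ] j [-2.940e-01  3.730e-01  1.774e+00 -1.000e-03  9.930e-01 -1.680e-01] [-4.9 -0.9 15.2] [ 0.19  1.06 -0.01] 13.286089303990472 92.13753014802933
```

View pics/wrist3.png

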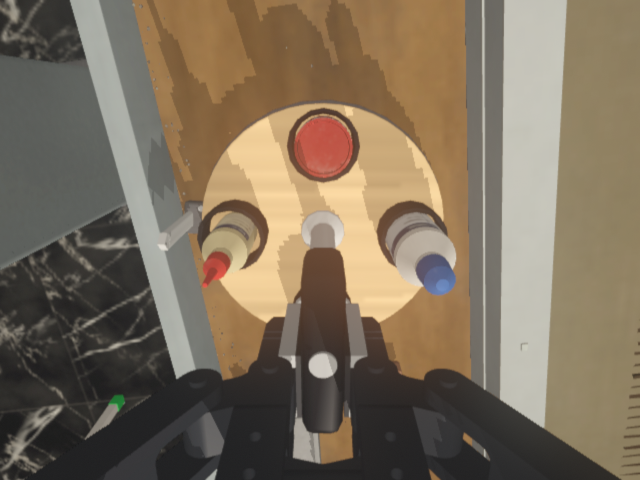

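The wrist view shows no slip (items sit as before relative to the fingers). The oil bottle is at (232,240), its cup at (233,235), and the pointer at (180,228) just beyond it, needing a little more turn. I'll measure the remainder.

Run:
```python
from h import *
from scipy.optimize import least_squares
for n in("w1","wrist3"):
    D=np.load(n+".npz");P,ray,e,im=D["P"],D["ray"],D["eye"],D["img"];z=P[...,2];hsv=cv2.cvtColor(im,cv2.COLOR_RGB2HSV)
    mid=np.zeros(z.shape,bool);mid[90:340,150:460]=1
    f=lambda m,h:e[:2]+ray[m][:,:2]*((h-e[2])/ray[m][:,2])[:,None]
    wood=mid&(hsv[...,0]<28)&(hsv[...,2]>120)&(abs(z-20)<4)&(np.hypot(P[...,0]-480,P[...,1]+62)<84)
    hull=cv2.convexHull(f(wood,20).astype(np.float32))[:,0]
    s=least_squares(lambda p:np.hypot(*(hull-p[:2]).T)-78,[480,-62],loss="soft_l1",f_scale=.5).x
    v=P[...,:2]-s;rad=np.hypot(*np.moveaxis(v,-1,0));ang=lambda q:np.degrees(np.arctan2(q[1]-s[1],q[0]-s[0])).round(2)
    pt=mid&(z>48)&(z<66)&(rad>78)&(rad<98)&(v[...,0]<-65);p=P[pt].mean(0)
    red=mid&((hsv[...,0]<8)|(hsv[...,0]>172))&(hsv[...,1]>110)&(abs(z-48)<4)
    nn,l,st,ce=cv2.connectedComponentsWithStats(red.astype(np.uint8));i=1+st[1:,4].argmax();t=f(l==i,48).mean(0)
    print(n,"axis",s.round(1),"pointer",pt.sum(),p.round(1),ang(p),"tin",t.round(1),ang(t))
    for lo,hi in((50,72),(76,90),(92,106)):
        o=mid&(z>lo)&(z<hi)&(rad>30)&(rad<76)
        nn,l,st,ce=cv2.connectedComponentsWithStats(o.astype(np.uint8))
        for i in range(1,nn):
            if st[i,4]>25: q=P[l==i].mean(0); print("  ",lo,ce[i].round(),st[i,4],q.round(1),ang(q),np.hypot(*(q[:2]-s)).round(1))
```

```text
w1 axis [480.6 -62. ] pointer 132 [395.3 -45.6  57.1] 169.14 tin [529.8 -37.6] 26.43
   50 [261. 186.] 413 [465.8 -12.   65.3] 106.53 52.1
   50 [391. 221.] 631 [ 506.9 -105.9   63.8] -59.06 51.2
   76 [255. 195.] 355 [461.4 -12.4  79.9] 111.15 53.2
   76 [397. 232.] 225 [ 505.7 -108.2   85.2] -61.51 52.6
   92 [247. 205.] 443 [457.9 -12.9 100. ] 114.78 54.1
   92 [401. 240.] 47 [ 505.1 -109.3   99.5] -62.68 53.3
wrist3 axis [480.3 -62.2] pointer 288 [395.  -45.   57.2] 168.66 tin [487.6  -7.4] 82.41
   50 [413. 238.] 1074 [529.7 -59.3  64.2] 3.28 49.5
   50 [228. 244.] 1365 [430.5 -50.6  63.5] 166.96 51.1
   76 [425. 256.] 815 [532.2 -64.3  80.4] -2.35 51.9
   76 [217. 263.] 512 [429.  -53.1  84.9] 170.0 52.2
   92 [437. 277.] 947 [533.5 -67.3  99.5] -5.56 53.4
   92 [208. 277.] 128 [428.1 -54.5  99.2] 171.66 52.8
```

The oil bottle is at about 172° and the pointer at 168.8°, so a final 0.05 rad is needed.

>>> servo_tool(
  steps=[
    {"travel":[0,0,0],"spin":0.01},
    {"travel":[0,0,0],"spin":0.02},
    {"travel":[0,0,0],"spin":0.015},
    {"travel":[0,0,0],"spin":0.005},
    {"travel":[0,0,0],"spin":0},
    {"travel":[0,0,0],"spin":0},
    {"travel":[0,0,0],"spin":0},
    {"travel":[0,0,0],"spin":0},
  ],
)

```text
time: 11.45
tool_pos: [479.2, -65.2, 135.0]
tcp_rot: [2.406, 2.018, 0.0]
force: [-6.0, -0.6, 16.3]
gripper_width: 13.0
grasp_force: 92.2
```

Run:
```python
from m import *
d,P,ray,e=rd("wrist"); z=P[...,2]; s=np.array([480.4,-62.1])
rad=np.hypot(P[...,0]-s[0],P[...,1]-s[1]); v=P[...,0]-s[0]
def a(m): q=P[m].mean(0)-[*s,0]; return m.sum(),q.round(1),np.degrees(np.arctan2(q[1],q[0])).round(1)
near=(np.indices(z.shape)[0]<340)
print("spout",a(near&(z>92)&(z<106)&(rad<76)&(v<-25)&(rad>30)),"body",a(near&(z>50)&(z<72)&(rad<76)&(rad>30)&(v<-25)),"ptr",a(near&(z>48)&(z<66)&(rad>78)&(rad<98)&(v<-65)))
cv2.imwrite("pics/w4.png",d["img"][...,::-1])
```

```text
11.45 [479.2 -65.2 135. ] tcpx yaw 1.3957 z [ 0.001 -0.001 -1.   ] j [-2.940e-01  3.730e-01  1.774e+00 -1.000e-03  9.940e-01 -1.180e-01] [-6.  -0.6 16.3] [ 0.26  1.12 -0.01] 12.976207002115038 92.23062381148338
spout (np.int64(127), array([-51.8,  10.2,  99.3]), np.float64(168.9)) body (np.int64(1365), array([-49.2,  13.9,  63.5]), np.float64(164.2)) ptr (np.int64(282), array([-85.4,  17.1,  57.2]), np.float64(168.7))
```

View pics/w4.png

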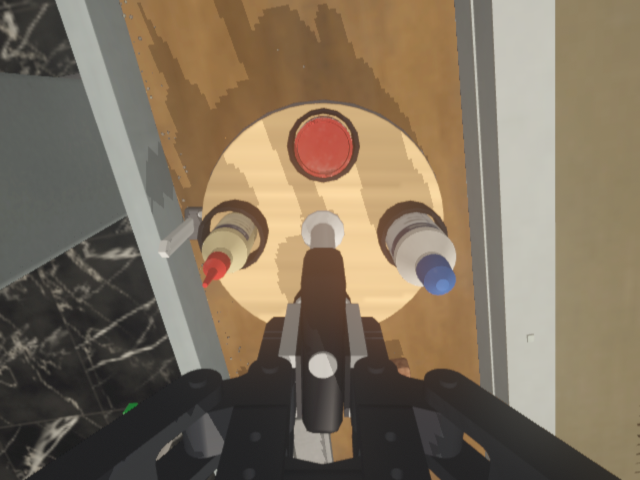

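The spout is at 168.9° and the pointer at 168.7°. In the picture the oil bottle at (232,240) stands upright behind the pointer at (180,233), and the handle is firmly gripped and still. I'll hand in now.

```bash
python3 -c "
from bench import r
print(r.hand_in())"
```

```text
the job is handed in; nothing more can be done
None
```

The oil bottle now stands right behind the pointer (168.9° against 168.7° as measured), the gripper still holds the handle at about 92 N with the carousel still, and the job is handed in; the hand-in returned no verdict.

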